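# Gather loose metal blanks in the spout corner of a sorting tote

## Robot

A 7-joint arm with a two-finger parallel gripper is mounted at the origin on the work surface. World frame = base frame: x ahead of the robot, y to its left, z up, the work surface at z = 0. Lengths are in mm, angles in rad, forces in N, time in s.
With the tool pointing down it reaches from about 425 to 1025 mm from the base axis. Payload 9.4 kg.
Tool frame: the origin (TCP) lies on the centre line of the jaws, within the pads' length; the fingertips stand 11 mm ahead of it and the grasp point (between the pads) lies 8 mm behind it; z points along the fingers, y is the direction in which the jaws open and shut (so a half turn about z gives the same grasp; the last joint's range is limited). The gripper opens to 93 mm and grips with 3 to 60 N. Pads are 15 mm wide; open, the fingers measure 128 mm over their backs; the gripper's body (75 mm by 188 mm) begins 65 mm behind the grasp point.
Start: joints at [1.212, 0.599, -0.003, 1.599, 0.002, 0.943, -0.08], TCP at [201.602, -696.406, 229.618] pointing down, gripper open.
Joint ranges: [-2.57, 2.57], [-0.35, 1.97], [-1.29, 1.29], [0.11, 2.56], [-1.05, 4.19], [0.11, 1.86], [-2.63, 2.63]. Speed limits (rad/s): [2.22, 2.22, 3.01, 3.01, 3.14, 3.14, 3.14].

## Interface

Orientations are given as a unit quaternion [x, y, z, w].
In Python, from bench import * gives the robot as it stands. The module is installed in compiled form; this text tells all that it offers.
- The arm moves only by the shell command python3 -m creep 'ROWS'. ROWS is JSON, a list that holds one entry, the list of rows, each a list of 5 numbers: the shift along the tool's x, y, z in m, then the turn about the tool's z in degrees, then the gripper's target within -1 to 1 (fully open at 1, half-way at 0, shut at -1). In form: [[[tx, ty, tz, turn, claw], ...]]. A call has 1 to 10 rows; each row shifts and turns the pose as measured when the row begins, along the tool's axes as they then stand; what a row does not reach is not made up. A row lasts 1/10 s, in which the tool goes at most 50 mm and 8.59 degrees, less where a joint would pass 70% of its speed; a pose out of reach is approached as far as the arm can. A call is refused whole if a number of a shift passes 0.05 or a number of a turn 8.59, either way. A call with a gripper value outside its range is refused whole. The fingers move at their own pace and stop on an object; the grip force is fixed at half the most. Time passes only in rows, so rows that do not move let the fingers close. It gives the time, the measured TCP pose, the force and the opening at its end, in the units of the state.
- state(): the state, without advancing time (a new reading comes with each control period).
- get_image(name): name is "scene" or "top" or "wrist"; returns the picture (384x512x3 uint8, red, green, blue); there is no depth.
- calibration(name): a dict with "fx", "fy", "cx", "cy" (pixels), "rvec" (rotation vector, rad) and "tvec" (3), from world to camera coordinates, as OpenCV has them; the wrist camera has in their place "mount" (4x4, takes a point from camera to tool coordinates, whose origin is the TCP and whose axes are the flange's). Camera axes: x right, y down, z forward; pixel columns grow to the right and rows downward; lengths in mm; the calibration is good to about 2 mm. The wrist camera is an equidistant fisheye: a pixel r from the principal point sees the ray r / f radians off the axis. A picture is of the moment at which its call begins: read the wrist's pose just before it. calibration takes no time and is no camera call.
- sign_off(): hands the job in, once; it reports no verdict.
The state is a dict: "time": time; "joints": joint angles; "dq": joint speeds; "joint_torque": joint torques, N m; "eef_pos": TCP position; "tool_rot": TCP orientation; "ft_force": force on the tool from outside, world axes, zero at the start; "ft_torque": the same for the moment, N m; "grip_width": finger opening in mm.
Only numpy, scipy, OpenCV 4.12 (cv2) and the standard library are available. Lean on these libraries where they do the work, as an engineer would, in place of code of your own. Each camera call takes 0.05 s, during which the arm holds its last target. There are 200 camera calls.

## Task

Press the stiff hinged lid of the sorting tote fully shut over the rings, with the tote still standing on the bench. Then lift the tote clear of the bench by its handle and tilt it until all four loose metal blanks have slid together into the corner with the pouring lip. Finish while still holding the tote up in the air, tilted and still with the blanks in that corner; do not put it down or let go, spill nothing, and leave the other things on the bench where they are.

Things in the scene. Friction and masses are not known exactly. Their poses are not given: they have to be found in the camera images.
- tote: Loose dark wooden tote, white-lined floor; outside 200 (its x) x 160 (y) mm, walls 42 mm high; walls and floor 4 mm thick; 0.5 kg with contents. Origin: centre of underside, z up. A 12 mm divider along x at y = 0 carries the handle. Half at +y: rings fixed on a pad, under the hinged lid. Half at -y: open, four loose blanks. Pouring lip at its -x,-y corner.
- handle (a point): Centre of the handle bar, (0, 0, 88) mm in the tote's frame, axes as the tote's. Bar along the tote's x: 134 mm long, 16 mm wide (y), 22 mm tall (77 to 99 mm above the underside), on posts at x = +-60 mm; free below between them, down to the divider's top at 42 mm. Wood, friction about 0.6; 45 N of grip holds the tote tilted.
- lid (a joint): Lid angle in rad: 0 fully shut, flat on the rim, against its stop; 0.9 fully open. It starts standing open at 0.5 to 0.85, leaning up in the way of a finger beside the handle. Stiff friction hinge (0.12 N m): it stays wherever it is left, does not fall or spring, and is pushed shut with 2 to 6 N straight down on its upper face.
- lid_press (a point): Point on the lid's upper face, mid-length, 45 mm from the hinge. Lid: steel sheet 194 mm (tote's x) x 68 mm, 4 mm thick, free edge away from the handle (+y); hinge line along the tote's x at y = 11.5, z = 42.5 mm of the tote. Shut, the point is at y = 56.5, z = 46.5 mm of the tote. Axes turn with the lid, z out of its upper face.
- catch_corner (a point): Inner floor corner of the open half, under the pouring lip: (-96, -76, 4) mm in the tote's frame, axes as the tote's. The lip is a metal tongue 36 mm wide, 25 mm out beyond the -x end wall, which is only 28 mm high for the 40 mm there. Floor and walls are slippery (friction about 0.2): blanks slide and gather at some 30 to 40 degrees of tilt.
- bar_a: Loose steel bar blank 20 x 12 x 8 mm (x, y, z), 18 g, lying in the open half. Origin: centre of its underside.
- bar_b: Second loose steel bar blank, the same as bar_a.
- disc_a: Loose brass disc blank, 18 mm across, 7 mm high, 15 g, lying flat in the open half. Origin: centre of its underside.
- disc_b: Second loose brass disc blank, the same as disc_a.
- tin: Round tin, 80 mm across, 44 mm high, loose bystander beyond the tote. Origin: centre of its underside.
- mallet: Hammer, 240 mm long, lying on the bench to the robot's right, loose bystander. Origin under its middle, x along the handle towards the head.
- file_cup: Black cup, 72 mm across and 95 mm high, with files standing in it up to 205 mm, loose bystander on the robot's left. Origin: centre of its underside.

How it is judged (in metres and radians):
On the way, in this order (a step that is already met when the one before it is completed fails the run):
1. the lid is pressed fully shut while the tote stands on the bench (value of joint lid below 0.08 rad and height (world z) of tote below 0.01 m and angle between tote's own z axis and vertical below 0.1 rad), for 0.2 s.
2. the tote is lifted clear of the bench, lid shut (value of joint lid below 0.08 rad and height (world z) of tote above 0.04 m and contact force between tote and the fingers above 2 N), for 0.2 s.
At the end, for the whole second after the job is handed in: Lid shut (under 0.08 rad); tote held by the fingers (over 2 N), still, origin over 40 mm and spout corner over 30 mm above the bench, tilted over 0.25 rad; the four blanks at rest, each within 80 mm of the catch corner along the tote (x), 40 mm across it (y) and 90 mm in all (all of step 2 and height (world z) of catch_corner above 0.03 m and angle between tote's own z axis and vertical above 0.25 rad and linear speed of each of tote, bar_a, bar_b, disc_a, disc_b below 0.03 m/s and x of each of bar_a, bar_b, disc_a, disc_b in the frame of catch_corner below 0.08 m and y of each of bar_a, bar_b, disc_a, disc_b in the frame of catch_corner below 0.04 m and distance between each of bar_a, bar_b, disc_a, disc_b and catch_corner below 0.09 m); the arm keeps its last pose, push and grip.
It fails at once if the tin is disturbed (moved more than 30 mm) (distance of tin from where it was at the start of the episode above 0.03 m).
It fails at once if the hammer is disturbed (moved more than 30 mm) (distance of mallet from where it was at the start of the episode above 0.03 m).
It fails at once if the file cup is disturbed (moved more than 30 mm) (distance of file_cup from where it was at the start of the episode above 0.03 m).
It also fails if it takes over 51 s, if anything falls off the work surface, if the arm or the gripper's body presses on something with over 40 N, if the wrist force passes 120 N, or if a joint passes its speed limit or range.

## Working session

There is one attempt and no reset: what is moved stays moved. The work goes in short steps, Python scripts to look and compute and a shell command to move; the robot and the scene stay as the last step left them, time stands still between calls to the robot, and variables do not carry over. Pictures are saved under pics/ and viewed, about 8 in all and at most 12, crops included, and the job is handed in when it is done.

```bash
mkdir -p pics
cat > h.py <<'E'
from bench import *
import numpy as np, cv2
from scipy.spatial.transform import Rotation as R
def snap(n,f):
    im=get_image(n); cv2.imwrite(f'pics/{f}.png',im[:,:,::-1]); return im
def ray(n,u,v):
    c=calibration(n); Rm=cv2.Rodrigues(np.array(c['rvec'],float))[0]; t=np.array(c['tvec'],float).ravel()
    d=Rm.T@np.array([(u-c['cx'])/c['fx'],(v-c['cy'])/c['fy'],1]); return -Rm.T@t,d
def at(n,u,v,z):
    o,d=ray(n,u,v); return o+d*(z-o[2])/d[2]
def proj(n,P):
    c=calibration(n); K=np.array([[c['fx'],0,c['cx']],[0,c['fy'],c['cy']],[0,0,1]],float)
    return cv2.projectPoints(np.array(P,float).reshape(-1,1,3),np.array(c['rvec'],float),np.array(c['tvec'],float),K,None)[0][:,0]
E
python3 - <<'E'
from h import *
a=snap('top','top0'); b=snap('scene','scene0')
print(state()); print(calibration('top'),calibration('scene'))
E
```

```text
{'time': 0.1, 'joints': array([ 1.21230636,  0.60003487, -0.00253357,  1.60004848,  0.00182352,
        0.94289931, -0.07980794]), 'dq': array([-0.00012823, -0.00378926,  0.00056684, -0.00319193, -0.00137195,
       -0.00058083,  0.00075644]), 'joint_torque': array([ 6.01697931e-03, -7.66548085e+01,  1.50248397e+00, -2.52935296e+01,
       -5.22910408e-02,  1.35968771e-02,  9.83343762e-05]), 'eef_pos': array([ 201.46351987, -696.00803198,  228.85437016]), 'tool_rot': array([ 9.90086519e-01,  1.40457120e-01, -1.73186445e-04, -6.72273956e-04]), 'ft_force': array([-0.42561846,  0.09755736,  0.18114702]), 'ft_torque': array([-0.0212552 , -0.01962575, -0.01021649]), 'grip_width': 92.51261666070246}
{'fx': 453.23825704565263, 'fy': 453.23825704565263, 'cx': 250.1639785992408, 'cy': 195.19694203059072, 'rvec': array([ 2.19987504, -2.18388337,  0.06793029]), 'tvec': array([  -3.81672452,  607.22862279, 1328.22622242])} {'fx': 371.94610214999403, 'fy': 371.94610214999403, 'cx': 254.3127554219656, 'cy': 186.69688139230456, 'rvec': array([ 1.06405766,  2.50326863, -0.91768293]), 'tvec': array([ 419.00932131, -280.78438195, 1596.50388151])}
```

View pics/top0.png

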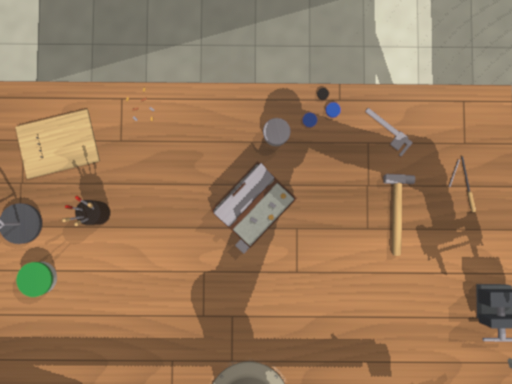

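View pics/scene0.png

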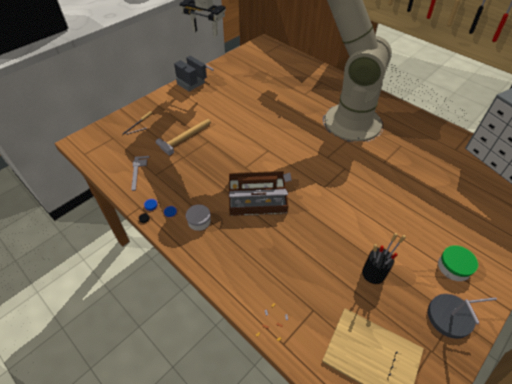

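Top: tote near (255,207), lip at about (241,245), tin (277,131), mallet (398,215), cup (92,213). I'll enlarge the tote in both views.

Run:
```python
from h import *
a=cv2.imread('pics/top0.png')[150:260,200:310]; b=cv2.imread('pics/scene0.png')[155:225,215:305]
a=cv2.resize(a,(550,550),interpolation=cv2.INTER_CUBIC); cv2.imwrite('pics/topz.png',a)
for n,p in dict(tin=(277,131),cup=(92,213),mal=(398,215),lip=(241,245),c=(255,207)).items(): print(n,at('top',*p,40).round())
```

```text
tin [796. -77.  40.]
cup [551. 461.  40.]
mal [ 551. -431.   40.]
lip [461.  26.  40.]
c [572. -14.  40.]
```

View pics/topz.png

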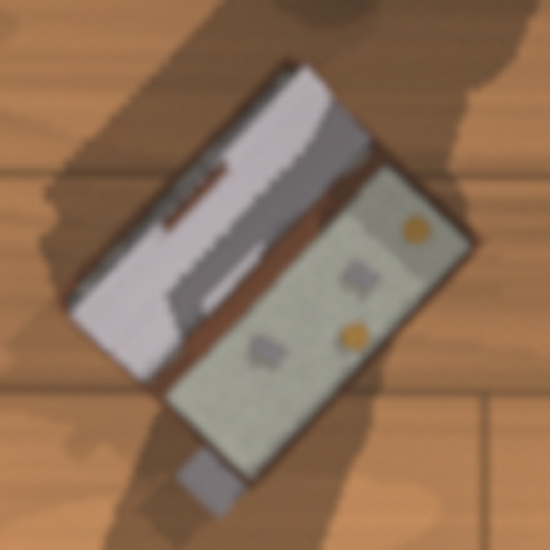

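Run:
```python
from h import *
from scipy.optimize import least_squares
px=np.array([(478,242),(250,486),(75,308),(306,68),(147,384),(372,148),(386,166),(470,240),(168,398)],float)
px=np.c_[200+(px[:,0]+.5)/5-.5,150+(px[:,1]+.5)/5-.5]
def model(th):
    c,s=np.cos(th),np.sin(th); F=(11.5+68*c-4*s,42.5+68*s+4*c); H=(11.5-4*s,42.5+4*c)
    return np.array([(100,-80,42),(-100,-80,35),(-97,*F),(97,*F),(-97,*H),(97,*H),(96,-6,42),(96,-76,42),(-96,-6,42)])
def W(p,P):
    return R.from_euler('z',p[2]).apply(P)+[p[0],p[1],0]
f=lambda p:(proj('top',W(p,model(p[3])))-px).ravel()
r=least_squares(f,[572,-14,-.8+0*1,.7],loss='soft_l1'); 
r2=least_squares(f,[572,-14,.8,.7],loss='soft_l1')
r=min(r,r2,key=lambda r:r.cost)
print(r.x,r.cost); print(f(r.x).reshape(-1,2).round(1))
np.save('pose.npy',r.x)
p=r.x
# overlay
th=p[3];c,s=np.cos(th),np.sin(th)
out=[]
for n,(x0,y0,x1,y1),k in (('top',(200,150,310,260),5),('scene',(215,155,305,225),6)):
    im=cv2.resize(cv2.imread(f'pics/{n}0.png')[y0:y1,x0:x1],None,fx=k,fy=k,interpolation=cv2.INTER_CUBIC)
    def L(P,col,cl=True):
        q=(proj(n,W(p,np.array(P,float)))-[x0,y0]+.5)*k; cv2.polylines(im,[q.astype(int)],cl,col,1)
    L([(100,80,42),(100,-80,42),(-100,-80,42),(-100,80,42)],(0,255,0))
    L([(100,80,0),(100,-80,0),(-100,-80,0),(-100,80,0)],(255,255,0))
    L([(67,8,99),(67,-8,99),(-67,-8,99),(-67,8,99)],(0,0,255))
    L(model(th)[[2,3,5,4]],(255,0,255))
    out.append(im)
h=max(o.shape[0] for o in out)
out=[cv2.copyMakeBorder(o,0,h-o.shape[0],0,0,cv2.BORDER_CONSTANT) for o in out]
im=np.hstack(out); print(im.shape); im=cv2.resize(im,(800,int(im.shape[0]*800/im.shape[1]))); cv2.imwrite('pics/ov.png',im)
P=lambda a:W(p,np.array([a],float))[0].round(1)
print('handle',P((0,0,88)),'press',P((0,11.5+45*c-4*s,42.5+45*s+4*c)),'shut',P((0,56.5,46.5)))
```

```text
[580.33111995  -8.76923345  -0.75061579   0.65393559] 6.046702756822409
[[ 1.6 -0.1]
 [ 0.1  1. ]
 [-1.1  1.7]
 [ 0.  -0.1]
 [-0.9 -0.4]
 [-0.1 -1.6]
 [ 0.6 -1.3]
 [ 1.3  0.4]
 [-1.1  0.2]]
(550, 1090, 3)
handle [580.3  -8.8  88. ] press [610.9  24.   73. ] shut [618.9  32.5  46.5]
```

View pics/ov.png

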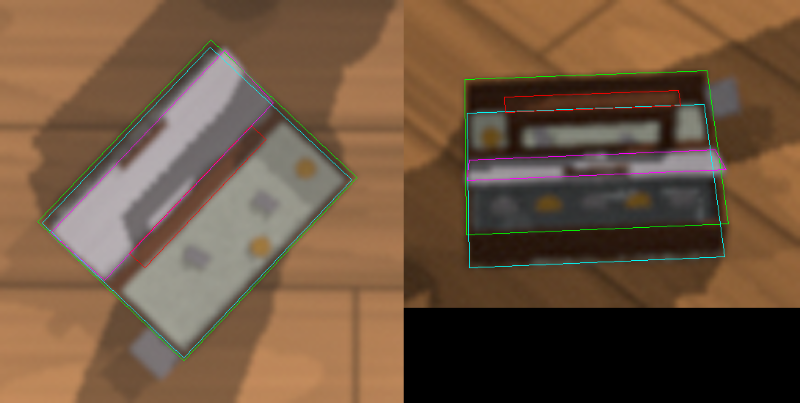

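Pose fit agrees in both views (~3 mm): tote at (580,-9), yaw -0.75, lid ~0.65 rad, so tool x should lie along the tote's -x. I'll work out the rows to hover above the lid.

```bash
cat >> h.py <<'E'
def toolvec(d,rot=None):
    return R.from_quat(state()['tool_rot'] if rot is None else rot).inv().apply(d)
def plan(goal,yaw,n):
    s=state(); q=R.from_quat(s['tool_rot']); p=s['eef_pos']; x=q.apply([1,0,0]); y0=np.arctan2(x[1],x[0])
    turn=-np.degrees((yaw-y0+np.pi)%(2*np.pi)-np.pi); 
    d=(np.array(goal,float)-p)/1000/n
    for i in range(n):
        qi=q*R.from_euler('z',turn*i/n,degrees=True); print((qi.inv().apply(d)).round(4).tolist(),round(turn/n,2))
E
python3 - <<'E'
from h import *
p=np.load('pose.npy'); P=R.from_euler('z',p[2]).apply([0,52,0])+[p[0],p[1],0]
print(P); plan([P[0],P[1],150],p[2]+np.pi,20)
E
```

```text
[615.79975828  29.25675365   0.        ]
[0.03, -0.0291, 0.004] -6.04
[0.0329, -0.0257, 0.004] -6.04
[0.0354, -0.0221, 0.004] -6.04
[0.0375, -0.0183, 0.004] -6.04
[0.0393, -0.0142, 0.004] -6.04
[0.0405, -0.01, 0.004] -6.04
[0.0414, -0.0057, 0.004] -6.04
[0.0417, -0.0013, 0.004] -6.04
[0.0416, 0.0031, 0.004] -6.04
[0.0411, 0.0074, 0.004] -6.04
[0.0401, 0.0117, 0.004] -6.04
[0.0386, 0.0159, 0.004] -6.04
[0.0367, 0.0199, 0.004] -6.04
[0.0344, 0.0236, 0.004] -6.04
[0.0318, 0.0271, 0.004] -6.04
[0.0287, 0.0303, 0.004] -6.04
[0.0254, 0.0332, 0.004] -6.04
[0.0218, 0.0356, 0.004] -6.04
[0.0179, 0.0377, 0.004] -6.04
[0.0138, 0.0394, 0.004] -6.04
```

```bash
python3 -m creep '[[[0.03,-0.029,0,-6,-1],[0.033,-0.026,0,-6,-1],[0.035,-0.022,0,-6,-1],[0.0375,-0.018,0,-6,-1],[0.039,-0.014,0,-6,-1],[0.0405,-0.01,0,-6,-1],[0.041,-0.006,0,-6,-1],[0.042,-0.001,0,-6,-1],[0.042,0.003,0,-6,-1],[0.041,0.0075,0,-6,-1]]]'
python3 - <<'E'
from h import *
p=np.load('pose.npy'); P=R.from_euler('z',p[2]).apply([0,52,0])+[p[0],p[1],0]
plan([P[0],P[1],160],p[2]+np.pi,11); print(state()['joints'],R.from_quat(state()['tool_rot']).as_matrix().round(3))
E
```

```text
time: 1.1
eef_pos: [405.6, -322.7, 224.7]
tool_rot: [0.778, 0.629, -0.002, -0.003]
ft_force: [1.4, -0.1, 0.2]
grip_width: 17.3
[0.0353, 0.012, 0.0058] -5.37
[0.034, 0.0153, 0.0058] -5.37
[0.0324, 0.0184, 0.0058] -5.37
[0.0306, 0.0213, 0.0058] -5.37
[0.0284, 0.0241, 0.0058] -5.37
[0.0261, 0.0267, 0.0058] -5.37
[0.0234, 0.029, 0.0058] -5.37
[0.0206, 0.031, 0.0058] -5.37
[0.0176, 0.0328, 0.0058] -5.37
[0.0145, 0.0343, 0.0058] -5.37
[0.0112, 0.0356, 0.0058] -5.37
[ 0.81925359  0.38055745 -0.34398801  2.05458955  0.18790268  0.74176849
  0.14671368] [[ 0.21   0.978 -0.006]
 [ 0.978 -0.21   0.002]
 [ 0.001 -0.006 -1.   ]]
```

```bash
python3 -m creep '[[[0.036,0.012,0.006,-5.4,-1],[0.0345,0.0155,0.006,-5.4,-1],[0.033,0.019,0.006,-5.4,-1],[0.031,0.022,0.006,-5.4,-1],[0.029,0.0245,0.006,-5.4,-1],[0.0265,0.027,0.006,-5.4,-1],[0.024,0.0295,0.006,-5.4,-1],[0.021,0.0315,0.006,-5.4,-1],[0.018,0.033,0.006,-5.4,-1],[0.0145,0.035,0.006,-5.4,-1]]]'
python3 - <<'E'
from h import *
p=np.load('pose.npy'); P=R.from_euler('z',p[2]).apply([0,52,0])+[p[0],p[1],0]
plan([P[0],P[1],140],p[2]+np.pi,3); print(state()['joints'],R.from_quat(state()['tool_rot']).as_matrix().round(3))
E
```

```text
time: 2.1
eef_pos: [598.4, 20.8, 161.5]
tool_rot: [0.39, 0.921, -0.001, -0.003]
ft_force: [0.3, -0.8, 0.5]
grip_width: 0.2
[-0.002, 0.0062, 0.0071] -0.95
[-0.0021, 0.0061, 0.0071] -0.95
[-0.0023, 0.0061, 0.0071] -0.95
[ 0.25293182  0.5906935  -0.56717575  1.92838016  0.44749671  0.75655401
  0.19904216] [[-0.696  0.718 -0.007]
 [ 0.718  0.696  0.001]
 [ 0.005 -0.004 -1.   ]]
```

```bash
python3 -m creep '[[[-0.002,0.006,0.007,-1,-1],[-0.002,0.006,0.007,-1,-1],[-0.002,0.006,0.007,-1,-1],[0,0,0,0,-1]]]'
python3 - <<'E'
from h import *
s=state(); im=snap('wrist','w0'); c=calibration('wrist'); print(c, s['eef_pos'],s['tool_rot'],s['joints'])
E
```

```text
time: 2.5
eef_pos: [616.7, 34.3, 137.4]
tool_rot: [0.361, 0.933, 0.0, -0.004]
ft_force: [-1.2, -0.5, 0.2]
grip_width: 0.4
{'fx': 297.3186396354542, 'fy': 297.3186396354542, 'cx': 253.36111872746878, 'cy': 193.96079956681993, 'mount': array([[ 5.19037583e-04, -9.57649870e-01, -2.87934813e-01,
         7.99407064e+01],
       [ 9.99999865e-01,  4.92002750e-04,  1.66256880e-04,
         7.37482465e-01],
       [-1.75511601e-05, -2.87934860e-01,  9.57649997e-01,
        -1.55719462e+02],
       [ 0.00000000e+00,  0.00000000e+00,  0.00000000e+00,
         1.00000000e+00]])} [616.68370137  34.30892509 137.42855768] [ 3.60774098e-01  9.32642726e-01  1.85900065e-05 -4.42668276e-03] [ 0.22493764  0.64291999 -0.56245868  1.90187409  0.48417809  0.7428771
  0.21828942]
```

View pics/w0.png

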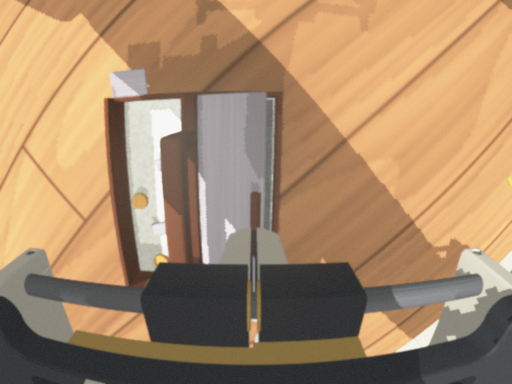

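```bash
cat >> h.py <<'E'
def wproj(P,pos,rot):
    c=calibration('wrist'); M=np.array(c['mount']); T=np.eye(4); T[:3,:3]=R.from_quat(rot).as_matrix(); T[:3,3]=pos
    C=np.linalg.inv(T@M); q=np.array(P,float)@C[:3,:3].T+C[:3,3]
    K=np.array([[c['fx'],0,c['cx']],[0,c['fy'],c['cy']],[0,0,1]],float)
    return cv2.fisheye.distortPoints((q[:,:2]/q[:,2:])[:,None],K,np.zeros(4))[:,0]
E
python3 - <<'E'
from h import *
from scipy.optimize import least_squares
s=state(); 
def M(p):
    c,sn=np.cos(p[3]),np.sin(p[3]); F=(-97,11.5+68*c-4*sn,42.5+68*sn+4*c); H=(-97,11.5-4*sn,42.5+4*c)
    return R.from_euler('z',p[2]).apply([(-100,-80,42),(-100,80,42),(-67,-8,99),(-67,8,99),F,H])+[p[0],p[1],0]
px=np.array([(107,98),(281,93),(162,136),(187,132),(267,92),(197,93)],float)
pos=[616.68,34.31,137.43];rot=[3.60774098e-01,9.32642726e-01,1.859e-05,-4.42668e-03]
f=lambda p:(wproj(M(p),pos,rot)-px).ravel()
p0=np.load('pose.npy'); print(f(p0).reshape(-1,2).round(1))
r=least_squares(f,p0,loss='soft_l1'); print(r.x,f(r.x).reshape(-1,2).round(1)); np.save('pose2.npy',r.x)
E
```

```text
[[-2.9 -3.3]
 [ 1.7 -4.6]
 [-3.6 -3.5]
 [-6.  -0.1]
 [-2.9 -4.6]
 [ 0.3 -1.5]]
[583.70198878  -8.90914044  -0.75193792   0.66097574] [[-0.7 -0.9]
 [ 4.4 -1.4]
 [-0.3  0.1]
 [-2.6  3.6]
 [ 0.  -0.7]
 [ 3.   1.4]]
```

```bash
python3 -m creep '[[[0,-0.001,0.012,0,-1],[0,0,0.012,0,-1],[0,0,0.01,0,-1],[0,0,0.005,0,-1],[0,0,0.005,0,-1],[0,0,0.005,0,-1],[0,0,0.005,0,-1]]]';  python3 -m creep '[[[0,0,0.005,0,-1],[0,0,0.005,0,-1],[0,0,0.005,0,-1]]]'
```

```text
time: 3.25
eef_pos: [615.1, 30.0, 80.7]
tool_rot: [0.364, 0.932, -0.0, -0.003]
ft_force: [0.4, 0.2, 2.9]
grip_width: 0.3
time: 3.55
eef_pos: [616.3, 31.2, 65.4]
tool_rot: [0.363, 0.932, 0.001, -0.002]
ft_force: [1.7, 0.9, 2.3]
grip_width: 0.5
```

```bash
python3 -m creep '[[[0,0,0.004,0,-1],[0,0,0.003,0,-1],[0,0,0.002,0,-1]]]';  python3 -m creep '[[[0,0,0.002,0,-1],[0,0,0.001,0,-1],[0,0,0.001,0,-1]]]'
```

```text
time: 3.85
eef_pos: [616.9, 31.8, 57.3]
tool_rot: [0.363, 0.932, 0.001, -0.001]
ft_force: [-9.2, -2.6, 43.9]
grip_width: 0.3
time: 4.15
eef_pos: [616.8, 31.7, 57.8]
tool_rot: [0.363, 0.932, -0.0, 0.0]
ft_force: [-1.3, 0.1, 10.4]
grip_width: 0.4
```

Lid stopped at TCP 57.5 mm, exactly the shut height, with up to 44 N; shut. Before grasping I need to know how the tool can be tilted, since rows hold only a turn about z: I'll probe the inner reach limit with empty gripper.

```bash
python3 -m creep '[[[0,0,-0.02,0,-1],[0,0,-0.05,0,-0.3],[0,0,-0.05,0,-0.3],[0.036,-0.034,-0.05,0,-0.3],[0.036,-0.034,0,0,-0.3],[0.036,-0.034,0,0,-0.3],[0.036,-0.034,0,0,-0.3],[0.036,-0.034,0,0,-0.3]]]'
python3 - <<'E'
from h import *
snap('top','top1'); s=state();print(s['joints'].round(2),R.from_quat(s['tool_rot']).as_matrix()[:,2].round(3))
E
python3 -m creep '[[[0.036,-0.034,0,0,-0.3],[0.036,-0.034,0,0,-0.3],[0.036,-0.034,0,0,-0.3],[0.036,-0.034,0,0,-0.3]]]'
python3 - <<'E'
from h import *
s=state();print(s['joints'].round(2),R.from_quat(s['tool_rot']).as_matrix().round(3))
E
```

```text
time: 4.95
eef_pos: [380.9, 26.8, 215.7]
tool_rot: [0.365, 0.931, -0.003, -0.003]
ft_force: [-0.2, 0.5, 0.0]
grip_width: 32.4
[ 0.37  0.27 -0.72  2.33  0.31  0.64  0.24] [-0.015 -0.008 -1.   ]
time: 5.4
eef_pos: [224.3, 23.0, 226.1]
tool_rot: [0.364, 0.931, -0.005, -0.005]
ft_force: [-0.8, -0.7, 0.5]
grip_width: 32.8
[ 0.73  0.05 -1.07  2.56  0.08  0.58  0.42] [[-0.735  0.678 -0.013]
 [ 0.678  0.735 -0.005]
 [ 0.006 -0.012 -1.   ]]
```

```bash
for i in 1; do python3 -m creep '[[[-0.033,0.031,-0.02,0,-0.3],[-0.033,0.031,-0.02,0,-0.3],[-0.033,0.031,-0.02,0,-0.3],[-0.033,0.031,-0.02,0,-0.3],[-0.033,0.031,-0.02,0,-0.3],[-0.033,0.031,-0.02,0,-0.3],[-0.033,0.031,-0.02,0,-0.3],[-0.033,0.031,-0.02,0,-0.3],[-0.033,0.031,-0.02,0,-0.3],[-0.033,0.031,-0.02,0,-0.3]]]'; done
cat > st.py <<'E'
from h import *
s=state();m=R.from_quat(s['tool_rot']).as_matrix();print(s['joints'].round(2),'z',m[:,2].round(3),'x',m[:,0].round(3))
E
python3 st.py
python3 -m creep '[[[-0.033,0.031,-0.02,0,-0.3],[-0.033,0.031,-0.02,0,-0.3],[-0.033,0.031,-0.02,0,-0.3],[-0.033,0.031,-0.02,0,-0.3],[-0.033,0.031,-0.02,0,-0.3],[-0.033,0.031,-0.02,0,-0.3]]]'
python3 st.py
```

```text
time: 6.4
eef_pos: [679.1, 11.1, 415.6]
tool_rot: [0.374, 0.927, -0.018, -0.01]
ft_force: [1.5, 0.3, 1.6]
grip_width: 33.1
[ 0.4   0.54 -0.87  1.41  0.42  1.42  0.33] z [-0.031 -0.026 -0.999] x [-0.721  0.693  0.005]
time: 7.0
eef_pos: [877.2, -5.5, 460.2]
tool_rot: [0.389, 0.92, -0.024, -0.046]
ft_force: [-0.4, -1.4, -2.0]
grip_width: 32.7
[ 0.03  0.83 -0.33  0.6   0.23  1.84  0.61] z [-0.104 -0.009 -0.995] x [-0.694  0.717  0.066]
```

Run:
```python
from h import *
a=cv2.imread('pics/top1.png')[150:260,200:310]
cv2.imwrite('pics/topz1.png',cv2.resize(a,(550,550),interpolation=cv2.INTER_CUBIC))
```

```text
(no output)
```

View pics/topz1.png

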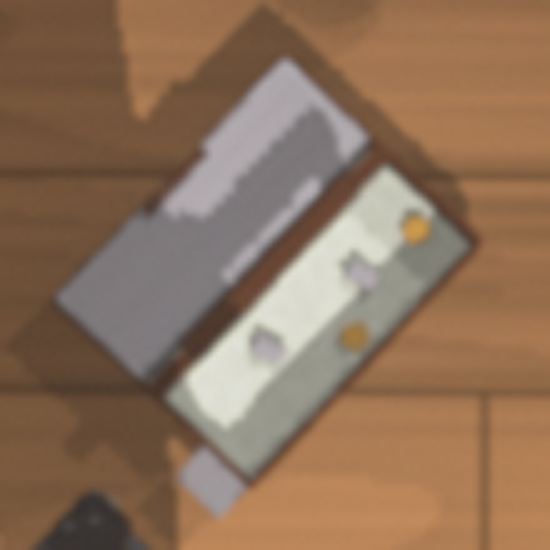

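Lid is seen flat shut, tote unmoved, blanks still spread. The tool is drifting in tilt near the limit; push further out and up.

```bash
python3 -m creep '[[[-0.033,0.031,-0.02,0,-0.3],[-0.033,0.031,-0.02,0,-0.3],[-0.033,0.031,-0.02,0,-0.3]]]'
python3 st.py
python3 -m creep '[[[-0.033,0.031,-0.02,0,-0.3],[-0.033,0.031,-0.02,0,-0.3],[-0.033,0.031,-0.02,0,-0.3]]]'
python3 st.py
python3 -m creep '[[[0,0,0,0,-0.3],[0,0,0,0,-0.3]]]'
python3 st.py
```

```text
time: 7.3
eef_pos: [927.0, -18.6, 447.5]
tool_rot: [0.398, 0.917, -0.014, -0.029]
ft_force: [-0.0, -0.9, -0.1]
grip_width: 32.5
[-0.09  0.93  0.26  0.42 -0.21  1.86  0.77] z [-0.065 -0.002 -0.998] x [-0.682  0.73   0.043]
time: 7.6
eef_pos: [983.3, -24.4, 441.7]
tool_rot: [0.398, 0.917, 0.003, 0.021]
ft_force: [-0.0, -1.3, 1.1]
grip_width: 32.8
[-0.07  1.03  0.4   0.22 -0.35  1.86  0.77] z [ 0.041 -0.011 -0.999] x [-0.683  0.729 -0.036]
time: 7.8
eef_pos: [983.8, -25.4, 437.3]
tool_rot: [0.398, 0.917, 0.001, 0.019]
ft_force: [-0.0, -0.9, -0.6]
grip_width: 32.6
[-0.07  1.03  0.4   0.22 -0.35  1.86  0.77] z [ 0.036 -0.014 -0.999] x [-0.682  0.73  -0.035]
```

As expected, with joint 6 on its stop the tool starts to tip outward. Push up.

```bash
python3 -m creep '[[[0,0,-0.05,0,-0.3],[0,0,-0.05,0,-0.3],[0,0,-0.05,0,-0.3]]]'
python3 st.py
python3 -m creep '[[[0,0,-0.05,0,-0.3],[0,0,-0.05,0,-0.3],[0,0,-0.05,0,-0.3]]]'
python3 st.py
```

```text
time: 8.1
eef_pos: [930.6, -23.1, 538.3]
tool_rot: [0.399, 0.916, 0.008, 0.038]
ft_force: [0.9, -0.5, 1.3]
grip_width: 32.8
[-0.09  0.87  0.31  0.34 -0.24  1.86  0.77] z [ 0.077 -0.016 -0.997] x [-0.679  0.731 -0.064]
time: 8.4
eef_pos: [868.2, -19.5, 643.2]
tool_rot: [0.397, 0.915, 0.021, 0.072]
ft_force: [0.8, 0.3, -0.4]
grip_width: 32.6
[-0.12  0.71  0.29  0.43 -0.19  1.86  0.78] z [ 0.148 -0.018 -0.989] x [-0.674  0.73  -0.114]
```

```bash
python3 -m creep '[[[-0.014,0.014,-0.045,0,-0.3],[-0.014,0.014,-0.045,0,-0.3],[-0.014,0.014,-0.045,0,-0.3]]]'
python3 st.py
python3 -m creep '[[[-0.02,0.02,-0.04,0,-0.3],[-0.02,0.02,-0.04,0,-0.3],[-0.02,0.02,-0.04,0,-0.3]]]'
python3 st.py
python3 -m creep '[[[-0.03,0.03,-0.02,0,-0.3],[-0.03,0.03,-0.02,0,-0.3],[-0.03,0.03,-0.02,0,-0.3]]]'
python3 st.py
```

```text
time: 8.7
eef_pos: [844.2, -18.0, 721.4]
tool_rot: [0.394, 0.91, 0.042, 0.122]
ft_force: [0.2, -0.3, 0.0]
grip_width: 32.6
[-0.13  0.64  0.33  0.39 -0.21  1.86  0.78] z [ 0.255 -0.019 -0.967] x [-0.66   0.728 -0.189]
time: 9.0
eef_pos: [835.4, -17.3, 785.6]
tool_rot: [0.39, 0.902, 0.063, 0.174]
ft_force: [-1.0, 0.1, -0.3]
grip_width: 32.2
[-0.13  0.61  0.38  0.31 -0.26  1.86  0.77] z [ 0.364 -0.022 -0.931] x [-0.635  0.726 -0.265]
time: 9.3
eef_pos: [866.4, -17.6, 817.7]
tool_rot: [0.384, 0.891, 0.084, 0.227]
ft_force: [-0.3, -0.8, 0.2]
grip_width: 32.4
[-0.11  0.68  0.59  0.13 -0.49  1.86  0.77] z [ 0.469 -0.025 -0.883] x [-0.602  0.722 -0.34 ]
```

Works: 0.49 rad of outward tilt, lowering the base-facing side, which is just where the catch corner points (tote yaw -0.75 ≈ ideal -45°). To level the tool again I use joint 6's lower stop close to the base.

Run:
```python
from h import *
d=np.array([380,-18,330])-state()['eef_pos']; print(np.linalg.norm(d), toolvec(d/16/1000).round(4), [toolvec(v).round(3) for v in np.eye(3)*.045])
```

```text
688.7440415053306 [ 0.0287 -0.0295  0.0126] [array([-0.027,  0.029,  0.021]), array([ 0.033,  0.031, -0.001]), array([-0.015,  0.015, -0.04 ])]
```

```bash
python3 -m creep '[[[0.029,-0.0295,0.0125,0,-0.3],[0.029,-0.0295,0.0125,0,-0.3],[0.029,-0.0295,0.0125,0,-0.3],[0.029,-0.0295,0.0125,0,-0.3],[0.029,-0.0295,0.0125,0,-0.3],[0.029,-0.0295,0.0125,0,-0.3],[0.029,-0.0295,0.0125,0,-0.3],[0.029,-0.0295,0.0125,0,-0.3]]]'; python3 st.py
python3 -m creep '[[[0.029,-0.0295,0.0125,0,-0.3],[0.029,-0.0295,0.0125,0,-0.3],[0.029,-0.0295,0.0125,0,-0.3],[0.029,-0.0295,0.0125,0,-0.3],[0.029,-0.0295,0.0125,0,-0.3],[0.029,-0.0295,0.0125,0,-0.3],[0.029,-0.0295,0.0125,0,-0.3],[0.029,-0.0295,0.0125,0,-0.3]]]'; python3 st.py
```

```text
time: 10.1
eef_pos: [668.0, -10.7, 606.4]
tool_rot: [0.384, 0.889, 0.084, 0.235]
ft_force: [0.8, -0.4, 1.4]
grip_width: 32.9
[-0.75  0.1   0.74  1.58 -0.03  0.99  0.73] z [ 0.483 -0.031 -0.875] x [-0.594  0.722 -0.354]
time: 10.9
eef_pos: [419.6, -8.6, 352.2]
tool_rot: [0.387, 0.886, 0.09, 0.237]
ft_force: [1.6, 0.0, -0.7]
grip_width: 32.3
[-0.74 -0.19  0.43  2.43  0.58  0.46 -0.02] z [ 0.49  -0.023 -0.871] x [-0.588  0.729 -0.35 ]
```

```bash
python3 -m creep '[[[0.025,-0.026,0.03,0,-0.3],[0.025,-0.026,0.03,0,-0.3],[0.025,-0.026,0.03,0,-0.3]]]'; python3 st.py
python3 -m creep '[[[0.026,-0.027,0.02,0,-0.3],[0.026,-0.027,0.02,0,-0.3]]]'; python3 st.py
```

```text
time: 11.2
eef_pos: [401.1, -18.0, 304.5]
tool_rot: [0.384, 0.885, 0.07, 0.252]
ft_force: [0.3, 0.2, 0.0]
grip_width: 32.5
[-0.35 -0.09  0.08  2.53  0.82  0.29 -0.26] z [ 0.501 -0.07  -0.863] x [-0.578  0.716 -0.393]
time: 11.4
eef_pos: [398.5, -25.2, 299.6]
tool_rot: [0.382, 0.885, 0.056, 0.26]
ft_force: [-0.3, -0.8, -0.8]
grip_width: 32.8
[-0.04 -0.06 -0.22  2.54  0.91  0.27 -0.34] z [ 0.504 -0.099 -0.858] x [-0.572  0.706 -0.418]
```

```bash
python3 -m creep '[[[0.019,-0.0135,0.0386,0,-0.3],[0.019,-0.0135,0.0386,0,-0.3],[0.019,-0.0135,0.0386,0,-0.3]]]'; python3 st.py
```

```text
time: 11.7
eef_pos: [388.9, -36.4, 252.6]
tool_rot: [0.376, 0.897, -0.002, 0.234]
ft_force: [-0.3, 0.0, -0.7]
grip_width: 32.7
[ 0.43  0.09 -0.78  2.55  1.18  0.41 -0.64] z [ 0.418 -0.18  -0.89 ] x [-0.608  0.673 -0.422]
```

```bash
python3 -m creep '[[[0.032,-0.024,0.025,0,-0.3],[0.032,-0.024,0.025,0,-0.3],[0.032,-0.024,0.025,0,-0.3]]]'; python3 st.py; python3 -m creep '[[[0.032,-0.024,0.025,0,-0.3],[0.032,-0.024,0.025,0,-0.3]]]'; python3 st.py
```

```text
time: 12.0
eef_pos: [380.9, -36.7, 207.6]
tool_rot: [0.384, 0.901, -0.027, 0.199]
ft_force: [-16.2, 52.9, -1.3]
grip_width: 32.8
[ 0.71  0.37 -1.3   2.56  1.29  0.74 -0.89] z [ 0.338 -0.201 -0.919] x [-0.625  0.682 -0.379]
time: 12.2
eef_pos: [380.5, -34.7, 172.3]
tool_rot: [0.398, 0.901, -0.041, 0.169]
ft_force: [0.3, -0.8, -0.3]
grip_width: 32.7
[ 0.62  0.51 -1.29  2.56  1.31  0.86 -0.99] z [ 0.272 -0.208 -0.939] x [-0.627  0.703 -0.337]
```

```bash
python3 -m creep '[[[0.025,-0.014,-0.01,0,-0.3],[0.025,-0.014,-0.01,0,-0.3],[0.025,-0.014,-0.01,0,-0.3]]]'; python3 st.py; python3 -m creep '[[[0.025,-0.014,0.005,0,-0.3],[0.025,-0.014,0.005,0,-0.3],[0.025,-0.014,0.005,0,-0.3]]]'; python3 st.py
```

```text
time: 12.5
eef_pos: [330.4, 5.5, 196.8]
tool_rot: [0.407, 0.901, -0.048, 0.139]
ft_force: [0.0, 0.7, -0.2]
grip_width: 32.6
[ 0.55  0.36 -1.29  2.56  1.05  0.76 -0.88] z [ 0.211 -0.2   -0.957] x [-0.63   0.721 -0.29 ]
time: 12.8
eef_pos: [295.0, 47.2, 199.6]
tool_rot: [0.415, 0.9, -0.06, 0.121]
ft_force: [0.4, -0.1, -0.9]
grip_width: 32.5
[ 0.39  0.33 -1.29  2.56  0.9   0.78 -0.94] z [ 0.168 -0.208 -0.964] x [-0.626  0.732 -0.267]
```

Run:
```python
from h import *
d=np.array([270,-330,200])-state()['eef_pos']; print(toolvec(d/9/1000).round(4), [toolvec(v).round(3) for v in np.eye(3)*.04])
```

```text
[-0.029  -0.0293  0.0082] [array([-0.025,  0.03 ,  0.007]), array([ 0.029,  0.026, -0.008]), array([-0.011, -0.   , -0.039])]
```

```bash
python3 -m creep '[[[-0.029,-0.029,0.008,0,-0.3],[-0.029,-0.029,0.008,0,-0.3],[-0.029,-0.029,0.008,0,-0.3],[-0.029,-0.029,0.008,0,-0.3],[-0.029,-0.029,0.008,0,-0.3],[-0.029,-0.029,0.008,0,-0.3],[-0.029,-0.029,0.008,0,-0.3],[-0.029,-0.029,0.008,0,-0.3],[-0.029,-0.029,0.008,0,-0.3]]]'; python3 st.py;  python3 - <<'E'
from h import *
print([toolvec(v).round(3) for v in np.eye(3)*.04])
E
```

```text
time: 13.7
eef_pos: [301.1, -314.7, 215.0]
tool_rot: [0.408, 0.904, -0.055, 0.12]
ft_force: [0.9, 0.1, -0.1]
grip_width: 32.8
[ 1.57  0.4  -1.2   2.38  0.99  0.58  0.32] z [ 0.172 -0.196 -0.965] x [-0.639  0.724 -0.261]
[array([-0.026,  0.03 ,  0.007]), array([ 0.029,  0.026, -0.008]), array([-0.01 , -0.   , -0.039])]
```

```bash
python3 -m creep '[[[0.038,-0.002,-0.01,0,-0.3],[0.038,-0.002,-0.01,0,-0.3],[0.038,-0.002,-0.01,0,-0.3],[0.038,-0.002,-0.01,0,-0.3]]]'; python3 st.py; python3 -m creep '[[[0.038,-0.002,-0.005,0,-0.3],[0.038,-0.002,-0.005,0,-0.3]]]'; python3 st.py
```

```text
time: 14.1
eef_pos: [214.6, -233.1, 225.5]
tool_rot: [0.419, 0.9, -0.046, 0.112]
ft_force: [-1.0, -0.3, -0.3]
grip_width: 32.5
[ 1.8   0.15 -1.29  2.56  0.63  0.37  0.66] z [ 0.163 -0.176 -0.971] x [-0.623  0.744 -0.24 ]
time: 14.3
eef_pos: [193.9, -219.1, 236.2]
tool_rot: [0.421, 0.901, -0.045, 0.096]
ft_force: [-1.0, 0.1, -0.0]
grip_width: 32.3
[ 1.92  0.04 -1.29  2.56  0.26  0.37  1.1 ] z [ 0.136 -0.162 -0.977] x [-0.627  0.75  -0.212]
```

```bash
python3 -m creep '[[[0.035,-0.002,0.022,0,-0.3],[0.035,-0.002,0.022,0,-0.3],[0.035,-0.002,0.022,0,-0.3]]]'; python3 st.py; python3 -m creep '[[[0.034,-0.002,0.022,0,-0.3],[0.034,-0.002,0.022,0,-0.3],[0.034,-0.002,0.022,0,-0.3]]]'; python3 st.py
```

```text
time: 14.6
eef_pos: [174.2, -203.8, 234.8]
tool_rot: [0.426, 0.902, -0.032, 0.066]
ft_force: [0.2, -0.2, 0.2]
grip_width: 32.3
[ 1.97  0.02 -1.29  2.56  0.12  0.44  1.26] z [ 0.092 -0.114 -0.989] x [-0.628  0.764 -0.146]
time: 14.9
eef_pos: [151.6, -184.3, 239.7]
tool_rot: [0.429, 0.902, -0.017, 0.039]
ft_force: [-0.4, -0.2, -0.7]
grip_width: 32.1
[ 2.1  -0.06 -1.29  2.56 -0.12  0.52  1.58] z [ 0.056 -0.064 -0.996] x [-0.629  0.773 -0.085]
```

```bash
python3 -m creep '[[[0.034,-0.002,0.022,0,-0.3],[0.034,-0.002,0.022,0,-0.3],[0.034,-0.002,0.022,0,-0.3]]]'; python3 st.py
python3 - <<'E'
from h import *
p=np.load('pose2.npy'); P=R.from_euler('z',p[2]).apply([25,0,0])+[p[0],p[1],0]
print(P); plan([P[0],P[1],235],p[2]+np.pi,12)
E
```

```text
time: 15.2
eef_pos: [126.3, -164.7, 249.3]
tool_rot: [0.43, 0.903, -0.006, 0.018]
ft_force: [0.1, 0.4, -0.0]
grip_width: 32.5
[ 2.44 -0.3  -1.27  2.56 -0.48  0.69  2.22] z [ 0.026 -0.027 -0.999] x [-0.629  0.776 -0.037]
[601.96115214 -25.98552629   0.        ]
[-0.0159, 0.0381, 0.0019] -0.66
[-0.0164, 0.0379, 0.0019] -0.66
[-0.0168, 0.0377, 0.0019] -0.66
[-0.0172, 0.0375, 0.0019] -0.66
[-0.0177, 0.0373, 0.0019] -0.66
[-0.0181, 0.0371, 0.0019] -0.66
[-0.0185, 0.0369, 0.0019] -0.66
[-0.0189, 0.0367, 0.0019] -0.66
[-0.0193, 0.0364, 0.0019] -0.66
[-0.0198, 0.0362, 0.0019] -0.66
[-0.0202, 0.036, 0.0019] -0.66
[-0.0206, 0.0358, 0.0019] -0.66
```

Tool is within 2° of vertical. Now go above the handle at x = +25 mm (so gravity helps pitch the -x end down).

```bash
python3 -m creep '[[[-0.016,0.038,0.001,-0.7,0.4],[-0.0165,0.038,0.001,-0.7,0.4],[-0.017,0.0375,0.001,-0.7,0.4],[-0.017,0.0375,0.001,-0.7,0.4],[-0.0175,0.0375,0.001,-0.7,0.4],[-0.018,0.037,0.001,-0.7,0.4],[-0.0185,0.037,0.001,-0.7,0.4],[-0.019,0.0365,0.001,-0.7,0.4],[-0.019,0.036,0.001,-0.7,0.4],[-0.02,0.036,0.001,-0.7,0.4]]]'; python3 st.py
python3 - <<'E'
from h import *
p=np.load('pose2.npy'); P=R.from_euler('z',p[2]).apply([25,0,0])+[p[0],p[1],0]
plan([P[0],P[1],190],p[2]+np.pi,4)
E
```

```text
time: 16.2
eef_pos: [387.0, -26.6, 404.5]
tool_rot: [0.387, 0.918, 0.007, 0.09]
ft_force: [1.5, -0.3, 0.4]
grip_width: 65.3
[ 1.66 -0.35 -1.29  2.1  -0.41  0.99  1.32] z [ 0.17  -0.056 -0.984] x [-0.685  0.711 -0.159]
[-0.0281, 0.0337, 0.0619] -0.76
[-0.0286, 0.0334, 0.0619] -0.76
[-0.029, 0.033, 0.0619] -0.76
[-0.0295, 0.0326, 0.0619] -0.76
```

Run:
```python
from h import *
d=np.array([385,-100,190])-state()['eef_pos']; print(toolvec(d/5/1000).round(4), [toolvec(v).round(3) for v in np.eye(3)*.04])
```

```text
[-0.0033 -0.0141  0.043 ] [array([-0.027,  0.028,  0.007]), array([ 0.028,  0.028, -0.002]), array([-0.006,  0.003, -0.039])]
```

```bash
python3 -m creep '[[[-0.003,-0.014,0.043,0,0.4],[-0.003,-0.014,0.043,0,0.4],[-0.003,-0.014,0.043,0,0.4],[-0.003,-0.014,0.043,0,0.4],[-0.003,-0.014,0.043,0,0.4]]]'; python3 st.py; python3 -m creep '[[[0.021,-0.03,-0.005,0,0.4],[0.021,-0.03,-0.002,0,0.4],[0.021,-0.03,0,0,0.4]]]'; python3 st.py
```

```text
time: 16.7
eef_pos: [305.1, -84.9, 285.7]
tool_rot: [0.382, 0.914, 0.017, 0.134]
ft_force: [1.8, 0.8, -0.6]
grip_width: 65.0
[ 1.87 -0.34 -1.29  2.46 -0.73  0.63  1.9 ] z [ 0.257 -0.072 -0.964] x [-0.673  0.703 -0.232]
time: 17.0
eef_pos: [209.0, -115.3, 287.0]
tool_rot: [0.385, 0.914, 0.017, 0.128]
ft_force: [-0.4, -1.1, 0.3]
grip_width: 65.0
[ 1.73 -0.35 -0.88  2.56 -0.67  0.69  2.12] z [ 0.247 -0.068 -0.966] x [-0.67   0.709 -0.222]
```

```bash
python3 -m creep '[[[-0.029,0.032,0.011,0,0.4],[-0.029,0.032,0.011,0,0.4],[-0.029,0.032,0.011,0,0.4],[-0.029,0.032,0.011,0,0.4],[-0.029,0.032,0.011,0,0.4]]]'; python3 st.py; python3 -m creep '[[[-0.029,0.032,0.011,0,0.4],[-0.029,0.032,0.011,0,0.4],[-0.029,0.032,0.011,0,0.4],[-0.029,0.032,0.011,0,0.4]]]'; python3 st.py
```

```text
time: 17.5
eef_pos: [308.4, -132.3, 292.0]
tool_rot: [0.413, 0.904, 0.009, 0.11]
ft_force: [-0.2, -0.1, 0.0]
grip_width: 65.6
[ 1.66 -0.08 -1.28  2.4  -0.15  0.55  1.2 ] z [ 0.206 -0.075 -0.976] x [-0.635  0.749 -0.191]
time: 17.9
eef_pos: [419.6, -139.4, 287.2]
tool_rot: [0.415, 0.904, 0.009, 0.101]
ft_force: [-0.0, -1.0, 1.4]
grip_width: 65.2
[ 1.16  0.24 -1.16  2.23  0.47  0.67  0.39] z [ 0.19  -0.067 -0.98 ] x [-0.635  0.753 -0.174]
```

```bash
python3 -m creep '[[[0.036,-0.021,0.007,0,0.4],[0.036,-0.021,0.007,0,0.4],[0.036,-0.021,0.007,0,0.4]]]'; python3 st.py; python3 -m creep '[[[0.036,-0.021,0.01,0,0.4],[0.036,-0.021,0.01,0,0.4],[0.036,-0.021,0.01,0,0.4]]]'; python3 st.py
```

```text
time: 18.2
eef_pos: [322.8, -94.0, 241.1]
tool_rot: [0.41, 0.906, 0.023, 0.102]
ft_force: [0.1, 1.1, -0.6]
grip_width: 64.9
[ 1.23  0.14 -1.21  2.48  0.39  0.43  0.42] z [ 0.204 -0.041 -0.978] x [-0.643  0.748 -0.166]
time: 18.5
eef_pos: [265.0, -75.1, 237.4]
tool_rot: [0.415, 0.906, 0.02, 0.085]
ft_force: [-1.6, -0.7, 0.2]
grip_width: 65.1
[ 1.42  0.01 -1.29  2.56  0.05  0.41  0.79] z [ 0.17  -0.035 -0.985] x [-0.641  0.755 -0.137]
```

```bash
python3 -m creep '[[[0.032,-0.022,0.025,0,0.4],[0.032,-0.022,0.025,0,0.4],[0.032,-0.022,0.025,0,0.4],[0.032,-0.022,0.025,0,0.4]]]'; python3 st.py; python3 -m creep '[[[0.03,-0.022,0.028,0,0.4],[0.03,-0.022,0.028,0,0.4],[0.03,-0.022,0.028,0,0.4]]]'; python3 st.py
```

```text
time: 18.9
eef_pos: [220.1, -66.3, 245.1]
tool_rot: [0.419, 0.907, 0.016, 0.04]
ft_force: [-0.5, 0.1, 0.8]
grip_width: 65.0
[ 1.65 -0.15 -1.29  2.56 -0.33  0.57  1.34] z [ 0.085 -0.004 -0.996] x [-0.646  0.761 -0.058]
time: 19.2
eef_pos: [190.8, -68.5, 248.0]
tool_rot: [0.42, 0.907, 0.012, 0.008]
ft_force: [-0.3, -0.9, -0.1]
grip_width: 65.2
[ 1.97 -0.33 -1.29  2.56 -0.53  0.74  1.8 ] z [ 0.025  0.015 -1.   ] x [-0.647  0.762 -0.005]
```

```bash
python3 -m creep '[[[-0.013,0.015,0.02,0,0.4],[-0.013,0.015,0.02,0,0.4]]]'; python3 st.py; python3 -m creep '[[[-0.013,0.015,0.01,0,0.4],[-0.013,0.015,0.01,0,0.4]]]'; python3 st.py
```

```text
time: 19.4
eef_pos: [204.1, -61.0, 248.3]
tool_rot: [0.424, 0.905, 0.013, 0.023]
ft_force: [-0.2, -0.5, -0.4]
grip_width: 65.2
[ 1.93 -0.35 -1.29  2.56 -0.57  0.72  1.78] z [ 0.052  0.004 -0.999] x [-0.639  0.769 -0.031]
time: 19.6
eef_pos: [225.9, -55.9, 258.4]
tool_rot: [0.426, 0.904, 0.014, 0.033]
ft_force: [0.5, -0.1, -0.4]
grip_width: 64.9
[ 1.87 -0.34 -1.29  2.52 -0.57  0.74  1.7 ] z [ 0.072 -0.003 -0.997] x [-0.635  0.771 -0.048]
```

```bash
python3 -m creep '[[[-0.031,-0.0255,0,0,0.4],[-0.031,-0.0255,0,0,0.4]]]'; python3 st.py; python3 -m creep '[[[-0.035,-0.02,0.005,0,0.4],[-0.035,-0.02,0.005,0,0.4]]]'; python3 st.py
```

```text
time: 19.8
eef_pos: [224.1, -122.8, 261.4]
tool_rot: [0.426, 0.904, 0.004, 0.033]
ft_force: [-1.7, -0.7, 0.6]
grip_width: 64.9
[ 1.78 -0.1  -1.29  2.48 -0.18  0.63  1.32] z [ 0.063 -0.022 -0.998] x [-0.634  0.771 -0.057]
time: 20.0
eef_pos: [239.9, -201.2, 254.7]
tool_rot: [0.426, 0.904, 0.003, 0.035]
ft_force: [-0.7, -0.5, 0.5]
grip_width: 64.9
[ 1.71  0.14 -1.26  2.41  0.22  0.63  0.98] z [ 0.066 -0.025 -0.998] x [-0.634  0.771 -0.061]
```

Free configuration again with 4° of tilt left (1.5° across the bar) — good enough to grasp. Plan approach.

Run:
```python
from h import *
p=np.load('pose2.npy'); P=R.from_euler('z',p[2]).apply([25,0,0])+[p[0],p[1],0]
plan([P[0],P[1],190],p[2]+np.pi,12)
```

```text
[-0.0076, 0.0323, 0.007] -0.62
[-0.0079, 0.0323, 0.007] -0.62
[-0.0083, 0.0322, 0.007] -0.62
[-0.0086, 0.0321, 0.007] -0.62
[-0.009, 0.032, 0.007] -0.62
[-0.0093, 0.0319, 0.007] -0.62
[-0.0096, 0.0318, 0.007] -0.62
[-0.01, 0.0317, 0.007] -0.62
[-0.0103, 0.0316, 0.007] -0.62
[-0.0107, 0.0315, 0.007] -0.62
[-0.011, 0.0313, 0.007] -0.62
[-0.0114, 0.0312, 0.007] -0.62
```

```bash
python3 -m creep '[[[-0.008,0.032,0.006,-0.6,0.4],[-0.008,0.032,0.006,-0.6,0.4],[-0.008,0.032,0.006,-0.6,0.4],[-0.0085,0.032,0.006,-0.6,0.4],[-0.009,0.032,0.006,-0.6,0.4],[-0.009,0.032,0.006,-0.6,0.4],[-0.0095,0.032,0.006,-0.6,0.4],[-0.01,0.032,0.006,-0.6,0.4],[-0.01,0.032,0.006,-0.6,0.4]]]'; python3 st.py
python3 - <<'E'
from h import *
p=np.load('pose2.npy'); P=R.from_euler('z',p[2]).apply([25,0,0])+[p[0],p[1],0]
plan([P[0],P[1],150],p[2]+np.pi,5)
E
```

```text
time: 20.9
eef_pos: [527.1, -69.1, 210.8]
tool_rot: [0.392, 0.919, 0.009, 0.033]
ft_force: [-0.1, -0.2, 0.2]
grip_width: 65.3
[ 0.68  0.52 -0.94  2.07  0.63  0.78  0.13] z [ 0.069 -0.009 -0.998] x [-0.69   0.722 -0.054]
[-0.0034, 0.0162, 0.0131] -0.64
[-0.0036, 0.0162, 0.0131] -0.64
[-0.0038, 0.0162, 0.0131] -0.64
[-0.004, 0.0161, 0.0131] -0.64
[-0.0042, 0.0161, 0.0131] -0.64
```

```bash
python3 -m creep '[[[-0.0035,0.016,0.011,-0.65,0.4],[-0.0035,0.016,0.011,-0.65,0.4],[-0.004,0.016,0.011,-0.65,0.4],[-0.004,0.016,0.011,-0.65,0.4],[-0.004,0.016,0.011,-0.65,0.4],[0,0,0,0,0.4]]]'; python3 st.py
python3 - <<'E'
from h import *
p=np.load('pose2.npy'); s=state(); im=snap('wrist','w1')
q=lambda P:wproj(R.from_euler('z',p[2]).apply(P)+[p[0],p[1],0],s['eef_pos'],s['tool_rot'])
im=im[:,:,::-1].copy()
for P in ([(67,8,99),(67,-8,99),(-67,-8,99),(-67,8,99)],[(100,80,42),(100,-80,42),(-100,-80,42),(-100,80,42)]):
    cv2.polylines(im,[q(P).astype(int)],True,(0,255,0),1)
cv2.imwrite('pics/w1o.png',im); plan(np.r_[R.from_euler('z',p[2]).apply([25,0,0])[:2]+p[:2],80],p[2]+np.pi,5)
E
```

```text
time: 21.5
eef_pos: [612.0, -12.3, 154.7]
tool_rot: [0.365, 0.93, 0.013, 0.033]
ft_force: [0.3, -0.1, 0.8]
grip_width: 65.0
[ 0.48  0.67 -0.85  1.95  0.75  0.79  0.03] z [ 0.07  -0.    -0.998] x [-0.732  0.679 -0.052]
[0.0003, -0.0039, 0.0149] 0.04
[0.0003, -0.0039, 0.0149] 0.04
[0.0003, -0.0039, 0.0149] 0.04
[0.0003, -0.0039, 0.0149] 0.04
[0.0003, -0.0039, 0.0149] 0.04
```

View pics/w1o.png

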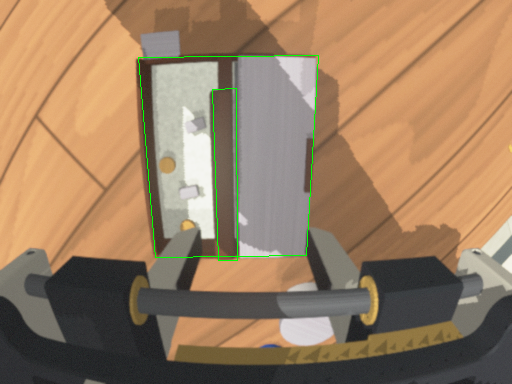

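Overlay matches tote and handle bar within a pixel or two. Descend astride the bar and grip.

```bash
python3 -m creep '[[[0,-0.008,0.01,0,0.4],[0,-0.006,0.015,0,0.4],[0,-0.004,0.015,0,0.4],[0,-0.002,0.015,0,0.4],[0,0,0.012,0,0.4]]]'
python3 - <<'E'
from h import *
p=np.load('pose2.npy');plan(np.r_[R.from_euler('z',p[2]).apply([25,0,0])[:2]+p[:2],80],p[2]+np.pi,1)
E
```

```text
time: 22.05
eef_pos: [598.8, -31.6, 83.8]
tool_rot: [0.367, 0.93, 0.012, 0.033]
ft_force: [-0.0, -0.4, 0.1]
grip_width: 65.0
[0.0017, 0.0061, 0.004] -0.06
```

```bash
python3 -m creep '[[[0.001,0.006,0.003,0,0.4],[0,0,0,0,-1],[0,0,0,0,-1],[0,0,0,0,-1],[0,0,0,0,-1],[0,0,0,0,-1]]]'; python3 st.py
python3 - <<'E'
from h import *
p=np.load('pose2.npy');plan(np.r_[R.from_euler('z',p[2]).apply([25,0,0])[:2]+p[:2],80],p[2]+np.pi,1)
E
```

```text
time: 22.65
eef_pos: [601.8, -27.0, 80.4]
tool_rot: [0.367, 0.929, 0.011, 0.033]
ft_force: [-0.8, -0.5, -0.1]
grip_width: 29.2
[ 0.44  0.74 -0.75  2.02  0.89  0.65 -0.08] z [ 0.069 -0.003 -0.998] x [-0.728  0.684 -0.053]
[0.0006, 0.0009, 0.0004] -0.13
```

```bash
python3 -m creep '[[[0,0,0,0,-1],[0,0,0,0,-1],[0,0,0,0,-1],[0,0,0,0,-1],[0,0,0,0,-1]]]'; python3 -m creep '[[[0,0,-0.01,0,-1],[0,0,-0.015,0,-1],[0,0,-0.02,0,-1],[0,0,-0.02,0,-1],[0,0,-0.02,0,-1],[0,0,0,0,-1]]]'; python3 st.py
```

```text
time: 23.15
eef_pos: [601.6, -27.5, 81.0]
tool_rot: [0.367, 0.929, 0.011, 0.033]
ft_force: [0.2, 0.7, 0.2]
grip_width: 16.1
time: 23.75
eef_pos: [593.9, -26.5, 171.5]
tool_rot: [0.367, 0.93, 0.011, 0.031]
ft_force: [0.4, 0.4, -4.6]
grip_width: 15.9
[ 0.53  0.63 -0.88  1.97  0.72  0.8   0.06] z [ 0.067 -0.003 -0.998] x [-0.729  0.683 -0.051]
```

Gripped (16 mm) and lifted; force shows the 4.6 N weight. Carry up and out.

```bash
python3 -m creep '[[[-0.0125,0.0115,-0.032,0,-1],[-0.0125,0.0115,-0.032,0,-1],[-0.0125,0.0115,-0.032,0,-1],[-0.0125,0.0115,-0.032,0,-1],[-0.0125,0.0115,-0.032,0,-1],[-0.0125,0.0115,-0.032,0,-1],[-0.0125,0.0115,-0.032,0,-1]]]'; python3 st.py; python3 -m creep '[[[-0.024,0.023,-0.008,0,-1],[-0.024,0.023,-0.008,0,-1],[-0.024,0.023,-0.008,0,-1],[-0.024,0.023,-0.008,0,-1],[-0.024,0.023,-0.008,0,-1],[-0.024,0.023,-0.008,0,-1]]]'; python3 st.py
```

```text
time: 24.45
eef_pos: [694.9, -29.7, 403.1]
tool_rot: [0.366, 0.93, 0.007, 0.025]
ft_force: [-0.4, 0.5, -4.2]
grip_width: 15.9
[ 0.53  0.57 -0.98  1.46  0.5   1.33  0.34] z [ 0.051 -0.005 -0.999] x [-0.73   0.682 -0.041]
time: 25.05
eef_pos: [896.1, -29.0, 464.6]
tool_rot: [0.368, 0.93, 0.005, 0.026]
ft_force: [0.4, -0.4, -3.6]
grip_width: 15.6
[ 0.23  0.83 -0.86  0.72  0.63  1.72  0.51] z [ 0.052 -0.009 -0.999] x [-0.728  0.684 -0.044]
```

```bash
python3 -m creep '[[[-0.02,0.019,-0.025,0,-1],[-0.02,0.019,-0.025,0,-1],[-0.02,0.019,-0.025,0,-1],[-0.02,0.019,-0.025,0,-1]]]'; python3 st.py; python3 -m creep '[[[-0.016,0.016,-0.035,0,-1],[-0.016,0.016,-0.035,0,-1],[-0.016,0.016,-0.035,0,-1],[-0.016,0.016,-0.035,0,-1]]]'; python3 st.py
```

```text
time: 25.45
eef_pos: [929.8, -44.0, 464.1]
tool_rot: [0.383, 0.924, 0.001, -0.012]
ft_force: [0.6, -0.7, -6.0]
grip_width: 15.9
[ 0.02  0.9  -0.18  0.42  0.13  1.85  0.73] z [-0.021  0.01  -1.   ] x [-0.706  0.708  0.022]
time: 25.85
eef_pos: [979.8, -93.2, 480.3]
tool_rot: [0.44, 0.896, 0.036, 0.039]
ft_force: [-1.3, -5.0, -3.7]
grip_width: 15.9
[ 0.02  1.    0.31  0.19 -0.32  1.86  0.73] z [ 0.101  0.03  -0.994] x [-0.609  0.792 -0.038]
```

```bash
python3 -m creep '[[[-0.006,0.006,-0.035,-1,-1],[-0.006,0.006,-0.035,-1,-1],[-0.006,0.006,-0.035,-1,-1],[-0.006,0.006,-0.035,-1,-1]]]'; python3 st.py; python3 -m creep '[[[-0.01,0.01,-0.035,-1,-1],[-0.01,0.01,-0.035,-1,-1],[-0.01,0.01,-0.035,-1,-1],[-0.01,0.01,-0.035,-1,-1]]]'; python3 st.py
```

```text
time: 26.25
eef_pos: [977.8, -96.3, 558.6]
tool_rot: [0.406, 0.907, 0.057, 0.094]
ft_force: [-0.1, -0.1, -3.6]
grip_width: 16.0
[ 0.04  0.96  0.35  0.11 -0.38  1.86  0.79] z [ 0.218  0.027 -0.976] x [-0.652  0.748 -0.125]
time: 26.65
eef_pos: [941.4, -94.7, 666.5]
tool_rot: [0.37, 0.914, 0.069, 0.15]
ft_force: [-0.2, -0.3, -4.1]
grip_width: 16.0
[ 0.03  0.85  0.4   0.11 -0.41  1.86  0.87] z [ 0.325  0.016 -0.945] x [-0.681  0.697 -0.223]
```

```bash
python3 -m creep '[[[-0.012,0.012,-0.03,0,-1],[-0.012,0.012,-0.03,0,-1],[-0.012,0.012,-0.03,0,-1],[-0.012,0.012,-0.03,0,-1],[-0.012,0.012,-0.03,0,-1]]]'; python3 st.py; python3 -m creep '[[[-0.016,0.016,-0.025,0,-1],[-0.016,0.016,-0.025,0,-1],[-0.016,0.016,-0.025,0,-1],[-0.016,0.016,-0.025,0,-1]]]'; python3 -m creep '[[[0,0,0,0,-1],[0,0,0,0,-1],[0,0,0,0,-1]]]';  python3 st.py
python3 - <<'E'
from h import *
a=snap('wrist','w2')
E
```

```text
time: 27.15
eef_pos: [890.3, -86.0, 776.1]
tool_rot: [0.365, 0.904, 0.086, 0.206]
ft_force: [0.1, 0.7, -4.5]
grip_width: 16.1
[ 0.01  0.73  0.5   0.11 -0.49  1.86  0.87] z [ 0.435  0.005 -0.9  ] x [-0.648  0.696 -0.309]
time: 27.55
eef_pos: [859.7, -74.4, 839.7]
tool_rot: [0.359, 0.895, 0.103, 0.244]
ft_force: [0.6, 1.7, -4.5]
grip_width: 15.8
time: 27.85
eef_pos: [857.2, -74.4, 843.4]
tool_rot: [0.359, 0.895, 0.103, 0.246]
ft_force: [-0.8, -0.3, -4.6]
grip_width: 15.9
[-0.01  0.68  1.06  0.11 -1.03  1.86  0.9 ] z [ 0.514  0.007 -0.858] x [-0.621  0.692 -0.367]
```

View pics/w2.png

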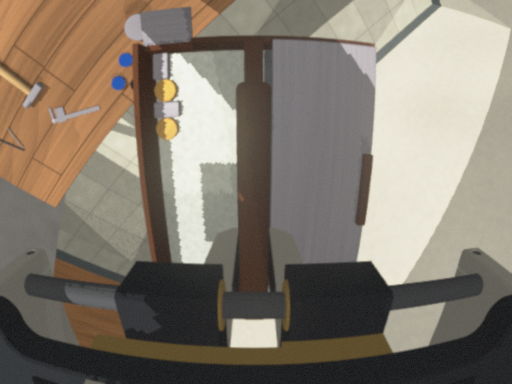

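Bar, disc, bar, disc are queued along the -y wall from the lip corner (cols 160–180, rows 55–138); lid flat shut. Check that everything is still and measure the queue.

```bash
python3 -m creep '[[[0,0,0,0,-1],[0,0,0,0,-1],[0,0,0,0,-1],[0,0,0,0,-1],[0,0,0,0,-1]]]'
python3 - <<'E'
from h import *
from scipy.optimize import least_squares
s=state(); b=snap('wrist','w3'); a=cv2.imread('pics/w2.png')[:,:,::-1]
reg=np.s_[10:240,130:380]; d=np.abs(a.astype(int)-b)[reg].max(2); print('changed px',(d>40).sum())
# tote pose in world from visible points; start from tool-rigid guess
px=np.array([(136,45),(375,43),(237,84),(271,84),(272,40)],float); M=np.array([(-100,-80,42),(-100,80,42),(-67,-8,99),(-67,8,99),(-97,11.5,46.5)])
q=R.from_quat(s['tool_rot'])*R.from_euler('x',180,degrees=True)*R.from_euler('z',180,degrees=True)
def W(v,P): return (q*R.from_rotvec(v[:3])).apply(np.array(P,float)-[0,0,88])+s['eef_pos']+1000*v[3:]
r=least_squares(lambda v:(wproj(W(v,M),s['eef_pos'],s['tool_rot'])-px).ravel(),np.zeros(6))
v=r.x; print('resid',r.fun.round(1),v.round(3)); zt=(q*R.from_rotvec(v[:3])).apply([0,0,1]); print('tilt',np.arccos(zt[2]),'origin',W(v,[[0,0,0]]),'corner',W(v,[[-96,-76,4]]))
for n,u in dict(bar1=(162,66),disc1=(166,90),bar2=(167,109),disc2=(168,129)).items():
    f=least_squares(lambda xy:(wproj(W(v,[[xy[0]*100,xy[1]*100,11]]),s['eef_pos'],s['tool_rot'])-u).ravel(),[-.5,-.6]); print(n,(f.x*100-[-96,-76]).round(1))
print(s['eef_pos'],abs(s['dq']).max(),s['ft_force'])
E
```

```text
time: 28.4
eef_pos: [859.6, -73.2, 839.7]
tool_rot: [0.358, 0.895, 0.104, 0.244]
ft_force: [0.4, -0.1, -4.5]
grip_width: 15.6
changed px 581
resid [-0.1  0.2 -0.7  0.2 -0.7  0.2  0.4 -0.1  1.1 -0.6] [ 0.016  0.056  0.008 -0.015  0.018 -0.006]
tilt 0.5090392426097972 origin [[886.7250653  -49.58941805 756.97851373]] corner [[777.74213955 -39.51020744 701.9409683 ]]
bar1 [9.6 4.6]
disc1 [28.8  7.2]
bar2 [43.8  7.3]
disc2 [59.7  7.2]
[859.63911942 -73.17837944 839.67186092] 0.0031814576748620087 [ 0.41179705 -0.10084287 -4.47074399]
```

Tilt is 0.51 rad and the arm is still. The blanks sit at x ≤ 60 and y ≤ 8 mm from the corner, which is 700 mm up. Handing in.

```bash
python3 -c "
from bench import *
print(sign_off()); s=state(); print(s['time'],s['eef_pos'],s['grip_width'])"
```

```text
the job is handed in; nothing more can be done
None
the job is handed in; nothing more can be done
```

I pressed the lid shut, gripped the handle, lifted the tote and tilted it, and handed in at about 28.5 s while still holding it. The interface gives no verdict, so what follows comes from my own measurements.

- **Lid:** the fingertips stopped at exactly the shut height, and later pictures show the lid flat. Force peaked at about 44 N through the fingertips while the lid met its stop.
- **Tilt:** the rows cannot tilt the tool directly. I carried the tote out and up until joint 6 was on its stop, which tipped the tool and tote outward.
- **Last check:**
  - Tote: grip 15.6 mm wide with about 4.5 N of load, tilt about 0.51 rad. Tote origin about 757 mm and catch corner about 702 mm above the bench.
  - Blanks: in a row along the -y wall at about 10, 29, 44 and 60 mm in x and no more than 8 mm in y from the corner.
  - Arm: joint speeds at most 0.003 rad/s.
- **Did not go smoothly:**
  - I tried the tilt with an empty gripper first. Levelling the tool again near the base took two tries and about 10 s.
  - During that, joint 3 read -1.30 for a moment against its -1.29 limit, with a force spike of about 53 N. I do not know whether that counts against the run.
  - The arm shifted about 5 mm between the last two checks before settling.
  - About 580 pixels differed between the last two wrist pictures. I put that down to the background moving with the arm, but did not check.
- **Tin, hammer and file cup:** the moves kept well clear of all three, but I did not measure their positions at the end.

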